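Spring the locker catch with the push rod and fetch the glue bottle

ROBOT

A 7-joint arm with a two-finger parallel gripper is mounted at the origin on a cart in front of the work surface, level with it; the furniture and walls round the work are solid. World frame = base frame: x ahead of the robot, y to its left, z up, the work surface at z = 0. Lengths are in m, angles in rad, forces in N, time in s.
With the tool pointing down it reaches from about 0.4 to 0.85 m from the base axis. Payload 10.4 kg.
Tool frame: the origin (TCP) lies between the finger pads; the fingertips stand 17 mm ahead of it and the grasp point (between the pads) lies 2 mm behind it; z points along the fingers, y is the direction in which the jaws open and shut (so a half turn about z gives the same grasp; the last joint's range is limited). The gripper opens to 85 mm and grips with 20 to 120 N. Pads are 22 mm wide; open, the fingers measure 114 mm over their backs; the gripper's body (76 mm by 85 mm) begins 54 mm behind the grasp point. The pads swing forward as they close: fully open they stand 13 mm farther back than shut.
Start: joints at [-0.023, 0.332, -0.065, 1.46, 0.022, 1.35, -0.088], TCP at [0.625, 0, 0.248] pointing down, gripper open.
Joint ranges: [-2.6, 2.6], [-0.5, 2.12], [-1.47, 1.34], [0.16, 2.42], [-1.27, 4.41], [0.06, 2.06], [-2.6, 2.6]. Speed limits (rad/s): [2.22, 2.22, 2.79, 2.79, 3.14, 3.14, 3.14].

INTERFACE

Orientations are given as a unit quaternion [x, y, z, w].
In Python, from workcell import manip gives the robot as it stands.
- The arm moves only by the tool jog_arm, never from a script. Its argument "steps" is one flat list of numbers, 5 for each row, row after row: the finger opening in m, from 0 to 0.0854, then the shift along the tool's x, y, z in m, then the turn about the tool's z in rad. In form: [gripper, x, y, z, twist, gripper, x, y, z, twist, ...]. A call has exactly 10 rows; each row is the pose to reach, as a shift and turn from the pose commanded when the call began, along the tool's axes at that moment; what a row does not reach only later rows make up. A row lasts 1/10 s, in which the tool goes at most 50 mm and 8.59 degrees, less where a joint would pass 70% of its speed; a pose out of reach is approached as far as the arm can. A call with a gripper value outside its range is refused whole. The fingers move at their own pace and stop on an object; "grip_force" is the grip in N (left out, the last holds). Time passes only in rows, so rows that repeat a pose let the fingers close, or fill a call up. It gives the time, the measured TCP pose, the force and the opening at its end, in the units of the state.
- manip.get_obs(): the state, without advancing time (a new reading comes with each control period).
- manip.camera(name): name is "scene" or "side" or "wrist"; returns (picture, depth): 384x512x3 uint8, red, green, blue; 384x512 float32, m along the optical axis (not along the pixel's ray), 0 where there is no reading.
- manip.calibration(name): a dict with "mtx" (3x3 intrinsics, pixels), "world_to_cam" (4x4, takes a point from world to camera coordinates). Camera axes: x right, y down, z forward; pixel columns grow to the right and rows downward; lengths in m; the calibration is good to about 2 mm. A picture is of the moment at which its call begins: read the wrist's pose just before it. calibration takes no time and is no camera call; for the wrist camera it gives the pose at the moment of the call.
- manip.hand_in(): hands the job in, once; it reports no verdict.
The state is a dict: "clock": time; "joint_pos": joint angles; "joint_velocities": joint speeds; "tau": joint torques, N m; "position": TCP position; "ee_rot": TCP orientation; "ft_force": force on the tool from outside, world axes, zero at the start; "torque": the same for the moment, N m; "grip_width": opening from 0.0 (shut) to 1.0 (fully open).
Only numpy, scipy, OpenCV 4.12 (cv2) and the standard library are available. Lean on these libraries where they do the work, as an engineer would, in place of code of your own. Each camera call takes 0.05 s, during which the arm holds its last target.

TASK

The twin-bay bench locker has no handles: look through the barred windows to see which bay holds the slim glue bottle, take the push rod from its stand and push it down the sloping hole in front of that bay to release the spring catch, so that its lid springs open. Put the rod back upright in its stand, then lift the bottle out and stand it upright, fully on the cork mat. Leave the bay with the wide jar shut and everything else where it is.

Things in the scene. Friction and masses are not known exactly. Their poses are not given: they have to be found in the camera images.
- bay_locker: fixed plywood locker, 238 (x) x 324 (y) x 128 mm high, two bays side by side behind a sloping near face (x -170 to -90 mm, rising at 35 deg from z 32 to 88 mm, outward normal (-sin 35deg, 0, cos 35deg)). Origin: underside, below the bays' middle; +x away from the robot, +y left, z up
- hole_left (a point): mouth centre of the left (+y) bay's round release hole in the sloping face: 26 mm wide, through the 20 mm thick face, square to it, so a rod must lean 35 deg from vertical (10 deg more or less passes), tip down and away from the robot, along (sin 35deg, 0, -cos 35deg) in the locker's frame
- hole_right (a point): mouth centre of the right (-y) bay's release hole, otherwise the same
- bay_left (a point): middle of the left (+y) bay's floor, 6 mm above the bench; the bay is 114 mm (x) by 150 mm (y) inside, walls 8 mm, rim 120 mm above the bench
- bay_right (a point): middle of the right (-y) bay's floor, the same
- tail_left (a point): middle of the struck face of the left catch's tail, a steel plate 30 x 34 mm lying square across the hole's axis 34 mm (along the axis) below the mouth
- tail_right (a point): the same for the right catch
- catch_left (a joint): left catch, rocking lever, rad: 0 at rest, grows as its tail is pushed in, stop at 0.5 (16 mm of travel). It frees the lid at about 6 mm of travel; push to 13 mm (tip 47 mm below the mouth along the axis) to be sure. Its spring resists with 4 to 8 N; it springs back when let go
- catch_right (a joint): right catch, the same
- lid_left (a joint): left bay's aluminium lid, 158 x 158 x 8 mm with a window of 81 x 84 mm behind three bars; rad: 0 shut and caught, 1.75 fully open. Hinged on the locker's far edge (x +64, z 124 mm); once freed it swings up, away from the robot, by its own spring in about 1 s and stays open, its edge 0.28 m above the bench
- lid_right (a joint): right lid, the same
- rod_stand: wooden block 90 x 90 x 60 mm, fixed; origin: centre of its underside; it may stand right or left of the locker, the mat on the other side
- stand_hole (a point): centre of the mouth of the stand's round hole, at the top face; 26 mm wide, 50 mm deep
- rod_grip (a point): push rod, grip centre: 180 mm long, 0.08 kg; shaft 16 mm thick and 120 mm long, below a round dark wood grip 27 mm thick and 60 mm long whose centre is 150 mm above the tip. It starts upright in the stand, grip up; z axis from tip to grip
- rod_tip (a point): the rod's lower tip (flat end, centre)
- mat: square cork mat 140 x 140 x 5 mm, fixed; origin: centre of its underside; x, y along its edges
- mat_top (a point): centre of the mat's top face
- glue_center (a point): slim glue bottle with a cap, 39 mm wide, 110 mm tall, standing in one of the bays; this point is on its axis, 55 mm above its foot; best gripped about 10 mm higher
- jar_center (a point): wide white jar, 68 mm wide, 99 mm tall, standing in the other bay; this point is on its axis, 50 mm above its foot
- sanding_block: sanding block 76 x 104 x 26 mm, bystander; origin: centre of underside
- tape_roll: roll of tape 84 mm wide, 24 mm high, bystander; origin: centre of underside
- toe_form: toe form 96 x 77 x 52 mm, bystander; origin: centre of underside
Things that resemble listed ones, but are neither listed nor needed, are in the scene too. Leave any blue or green look-alike of the part that bears jar_center alone.

How it is judged:
On the way, in this order (a step that is already met when the one before it is completed fails the run):
1. the rod is out of its stand (z of rod_tip in the frame of stand_hole above 0.01 m), for 0.1 s.
2. the rod's tip pushes in the catch of the bay that holds the bottle (((y of glue_center in the frame of bay_locker above 0 m and value of joint catch_left above 0.15 rad and distance between rod_tip and tail_left below 0.025 m) or (y of glue_center in the frame of bay_locker below 0 m and value of joint catch_right above 0.15 rad and distance between rod_tip and tail_right below 0.025 m))), for 0.02 s.
3. that bay's lid has sprung open (((y of glue_center in the frame of bay_locker above 0 m and value of joint lid_left above 1.4 rad) or (y of glue_center in the frame of bay_locker below 0 m and value of joint lid_right above 1.4 rad))), for 0.1 s.
4. the rod is back in its stand, let go (horizontal distance between rod_tip and stand_hole below 0.012 m and z of rod_tip in the frame of stand_hole below -0.04 m and angle between rod_tip's own z axis and vertical below 0.3 rad and contact force between the fingers and rod below 0.05 N), for 0.2 s.
5. the bottle is lifted out of its bay (height (world z) of glue_center above 0.14 m), for 0.05 s.
At the end, for the whole second after the job is handed in: The bottle stands upright (0.1 rad) and still on the mat, axis at least 17 mm inside every edge; the rod stands in its stand (tip within 10 mm of the hole's floor, lean under 0.3 rad); the bottle's lid is open (over 1.4 rad), the jar's lid shut (under 0.05 rad) with the jar under it (x of glue_center in the frame of mat between -0.053 and 0.053 m and y of glue_center in the frame of mat between -0.053 and 0.053 m and z of glue_center in the frame of mat below 0.064 m and angle between glue_center's own z axis and vertical below 0.1 rad and linear speed of glue below 0.02 m/s and horizontal distance between rod_tip and stand_hole below 0.012 m and z of rod_tip in the frame of stand_hole below -0.04 m and angle between rod_tip's own z axis and vertical below 0.3 rad and ((y of jar_center in the frame of bay_locker above 0 m and value of joint lid_left below 0.05 rad and value of joint lid_right above 1.4 rad) or (y of jar_center in the frame of bay_locker below 0 m and value of joint lid_right below 0.05 rad and value of joint lid_left above 1.4 rad))); the robot touches nothing.
It fails at once if the lid over the jar is opened ((y of jar_center in the frame of bay_locker above 0 m and value of joint lid_left above 0.2 rad) or (y of jar_center in the frame of bay_locker below 0 m and value of joint lid_right above 0.2 rad)).
It fails at once if a bystander (sanding block, tape roll, toe form) is moved more than 25 mm (distance of any of sanding_block, tape_roll, toe_form from where it was at the start of the episode above 0.025 m).
It fails at once if the bottle is tipped over (angle between glue_center's own z axis and vertical above 0.8 rad).
It also fails if it takes over 67 s, if anything falls off the work surface, if the arm or the gripper's body presses on something with over 40 N, if the wrist force passes 120 N, or if a joint passes its speed limit or range.

## Working session

There is one attempt and no reset: what is moved stays moved. The work goes in short steps, Python scripts to look and compute and a tool call to move; the robot and the scene stay as the last step left them, time stands still between calls to the robot, and variables do not carry over. Pictures are saved under pics/ and viewed, and the job is handed in when it is done.

Besides the shell and the picture viewer there is one more tool, called as a command line: name --argument value ..., lists and objects as JSON in quotes. jog_arm: Moves the arm, as the interface text tells. Its arguments: {"type":"object","properties":{"steps":{"type":"array"},"grip_force":{"type":"number"}},"required":["steps"]}

```bash
mkdir -p pics; ls
cat > h.py <<'E'
import numpy as np, cv2
from workcell import manip
def snap(n,f):
    c=manip.calibration(n); p,d=manip.camera(n)
    np.savez('pics/'+f+'.npz',p=p,d=d,K=c['mtx'],T=c['world_to_cam'])
    cv2.imwrite('pics/'+f+'.png',p[:,:,::-1])
def load(f):
    return np.load('pics/'+f+'.npz')
def w(f,u,v,z=None):
    L=load(f);K=np.array(L['K']);T=np.array(L['T']);d=L['d']
    r=np.linalg.inv(K)@[u,v,1.]
    Ti=np.linalg.inv(T)
    if z is None:
        q=d[int(v),int(u)]
        return (Ti@np.append(r*q,1))[:3]
    o=Ti[:3,3];dr=Ti[:3,:3]@r
    return o+dr*(z-o[2])/dr[2]
def crop(f,u0,v0,u1,v1,s,g):
    p=cv2.imread('pics/'+f+'.png')[v0:v1,u0:u1]
    cv2.imwrite('pics/'+g+'.png',cv2.resize(p,None,fx=s,fy=s,interpolation=cv2.INTER_CUBIC))
E
python3 - <<'E'
from h import *
print(manip.get_obs())
for n in('scene','side','wrist'): snap(n,n+'0')
for n in('scene','side'): 
    T=manip.calibration(n)['world_to_cam'];print(n,np.linalg.inv(T)[:3].round(3))
E
```

```text
pics
{'clock': 0.0, 'joint_pos': array([-0.02262039,  0.33286307, -0.06469009,  1.46095621,  0.02161246,
        1.34987349, -0.08846714]), 'joint_velocities': array([-0.0014259 ,  0.0027309 ,  0.00049582, -0.00027394, -0.00094176,
        0.00011787, -0.00049643]), 'tau': array([ 4.98105128e-04, -6.25449800e+01,  4.97091911e-02, -3.91610491e+01,
        1.63588714e-02,  9.83294769e-03, -6.01235030e-06]), 'position': array([ 6.24651023e-01, -1.08465275e-06,  2.47514272e-01]), 'ee_rot': array([ 7.07082596e-01,  7.07130617e-01, -5.24068041e-04, -4.67270847e-04]), 'ft_force': array([ 0.49143784, -0.26866626,  0.93115365]), 'torque': array([0.02396078, 0.00369808, 0.03649981]), 'grip_width': 1.0005281178123713}
scene [[-0.877 -0.294  0.379 -0.006]
 [-0.48   0.549 -0.685  1.191]
 [-0.007 -0.783 -0.622  1.12 ]]
side [[ 0.928 -0.254  0.272  0.228]
 [-0.372 -0.586  0.72  -0.91 ]
 [-0.023 -0.769 -0.639  1.013]]
```

View pics/scene0.png

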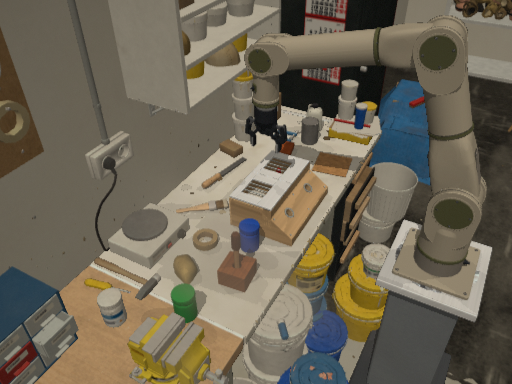

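View pics/side0.png

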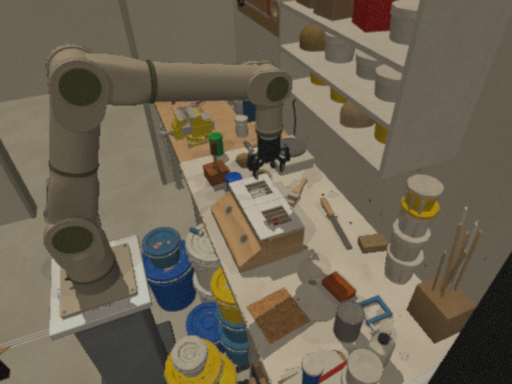

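View pics/wrist0.png

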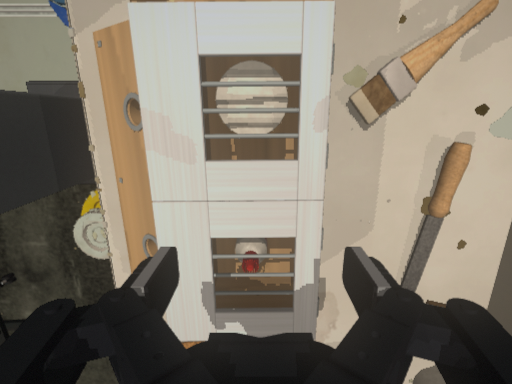

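Run:
```python
from h import *
crop('wrist0',90,0,340,345,1.7,'wc')
crop('scene0',170,130,350,300,4,'sc')
crop('side0',180,120,400,380,2.3,'sd')
```

```text
(no output)
```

View pics/wc.png

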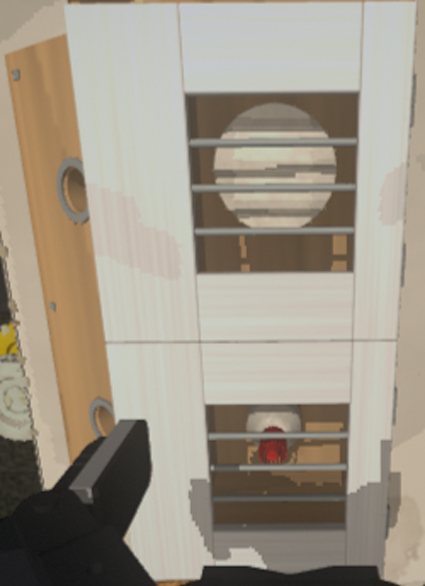

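View pics/sc.png

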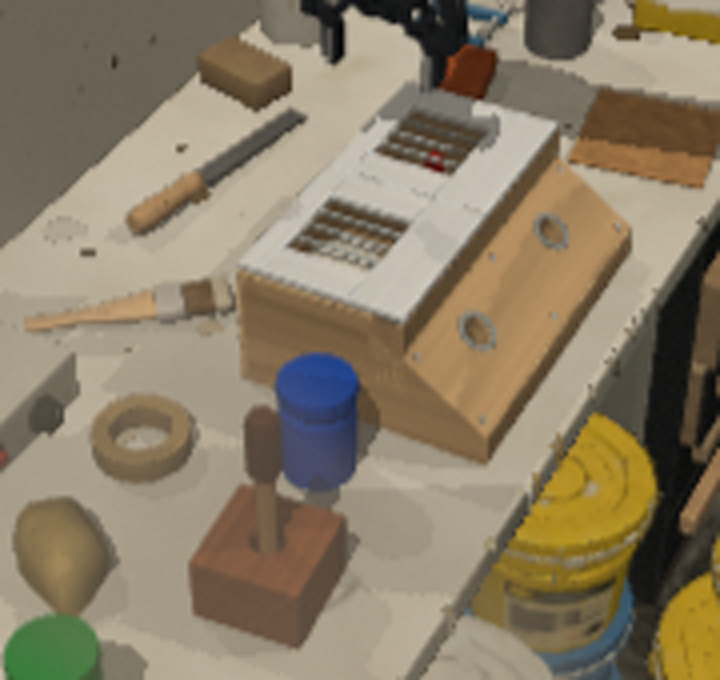

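View pics/sd.png

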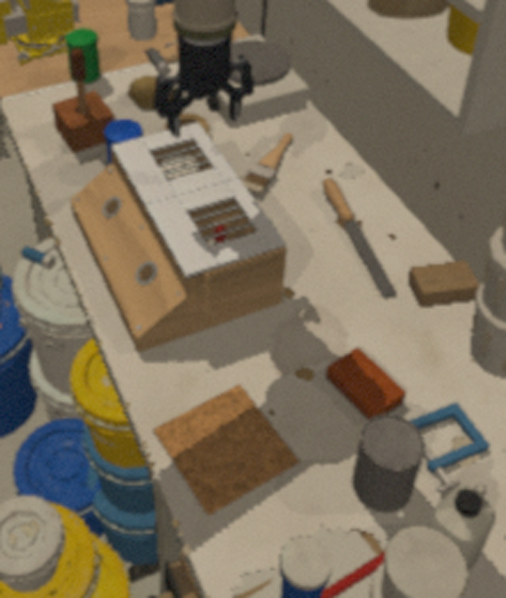

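```bash
cat >> h.py <<'E'
def cloud(f):
    L=load(f);K=L['K'];T=L['T'];d=L['d']
    v,u=np.mgrid[0:d.shape[0],0:d.shape[1]]
    r=np.linalg.inv(K)@np.stack([u.ravel(),v.ravel(),np.ones(u.size)])
    P=np.linalg.inv(T)@np.vstack([r*d.ravel(),np.ones(u.size)])
    P=P[:3].T.reshape(d.shape+(3,)); P[d==0]=np.nan
    return P
def rect(P,m):
    q=P[m][:,:2].astype(np.float32); return cv2.minAreaRect(q*1000)
def blob(m):
    n,l,s,c=cv2.connectedComponentsWithStats(m.astype(np.uint8)); 
    return l==1+np.argmax(s[1:,4])
E
python3 - <<'E'
from h import *
for f in('scene0','side0'):
    P=cloud(f);p=load(f)['p'].astype(int)
    lid=blob((abs(P[...,2]-.128)<.006)&(p.min(2)>140)&(P[...,0]>.4)&(P[...,0]<.9)&(abs(P[...,1])<.4))
    print(f,'lid',rect(P,lid),np.nanmedian(P[lid][:,2]))
    red=(p[...,0]>1.35*p[...,2])
    st=blob((abs(P[...,2]-.06)<.005)&red&(P[...,1]>.15)&(P[...,0]<.75)&(P[...,0]>.3))
    print('stand',rect(P,st),st.sum())
    mt=blob((abs(P[...,2]-.005)<.006)&(p[...,0]>p[...,2]*1.35)&(P[...,1]<-.1))
    print('mat',rect(P,mt),mt.sum())
    gr=(P[...,2]>.135)&(P[...,2]<.2)&(P[...,1]>.2)&(P[...,1]<.5)&(P[...,0]<.75)&(P[...,0]>.3)
    gr=blob(gr);vv,uu=np.where(gr);print('grip',gr.sum(),P[gr].mean(0),P[gr].min(0),P[gr].max(0),uu.min(),uu.max(),vv.min(),vv.max())
E
```

```text
scene0 lid ((604.1896362304688, 0.3306427001953125), (159.87911987304688, 324.16802978515625), 0.4179811179637909) 0.1290092099306952
stand ((531.6336059570312, 365.82672119140625), (94.08077239990234, 96.78446960449219), 6.3901872634887695) 600
mat ((500.34906005859375, -350.2098388671875), (141.20626831054688, 157.25503540039062), 7.810629844665527) 663
grip 155 [0.52799176 0.36983063 0.1693489 ] [0.51633621 0.35142436 0.13547399] [0.54307471 0.37737385 0.19647943] 231 239 231 249
side0 lid ((601.8006591796875, 0.72216796875), (156.59873962402344, 316.76031494140625), 0.6057119965553284) 0.12931512267032158
stand ((527.3628540039062, 362.39849853515625), (91.52890014648438, 99.15399169921875), 6.053337574005127) 239
mat ((499.8267822265625, -349.68109130859375), (144.87173461914062, 146.1318817138672), 8.276707649230957) 1994
grip 83 [0.52546398 0.35529221 0.16757956] [0.51357507 0.34656039 0.13656396] [0.54000818 0.3789818  0.19358991] 210 216 141 154
```

Run:
```python
from h import *
x0=.617-.170
for f,pts in(('scene0',[(289.25,212.75),(307.75,187.75)]),('side0',[(228.7,210.4),(243.9,238.3)]),('wrist0',[(133,111)])):
  for u,v in pts:
    a=w(f,u,v,.03);b=w(f,u,v,.1);d=b-a
    # z=.032+.7*(x-x0)
    t=(.032+.7*(a[0]-x0)-a[2])/(d[2]-.7*d[0]);print(f,(a+t*d).round(4))
crop('scene0',270,165,330,235,9,'hs');crop('side0',215,195,265,250,10,'hd')
crop('scene0',215,225,262,295,8,'rs');crop('side0',195,130,240,190,10,'rd')
```

```text
scene0 [0.4926 0.0752 0.0639]
scene0 [ 0.4934 -0.082   0.0645]
side0 [0.493  0.0769 0.0642]
side0 [ 0.4956 -0.0794  0.066 ]
wrist0 [0.4893 0.0752 0.0616]
```

View pics/hs.png

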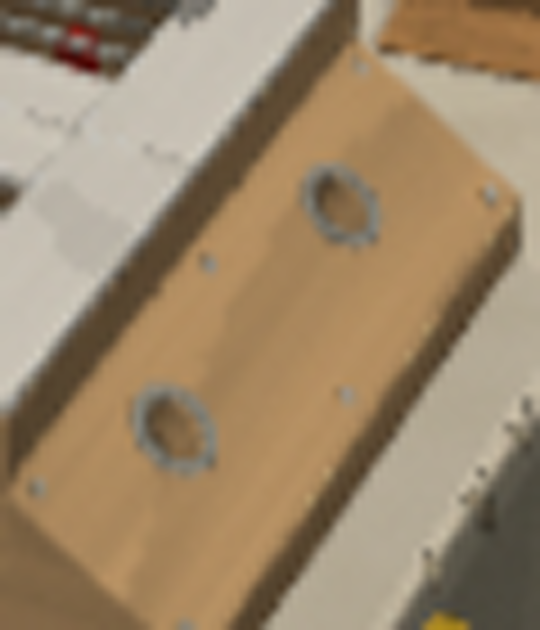

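View pics/hd.png

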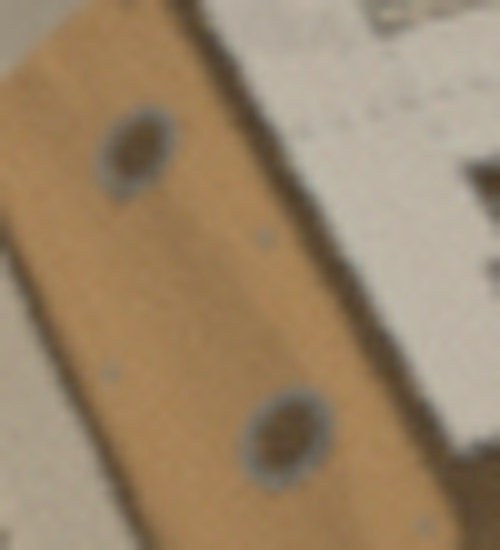

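View pics/rs.png

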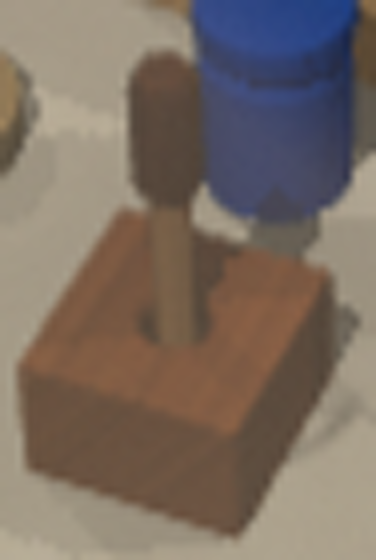

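View pics/rd.png

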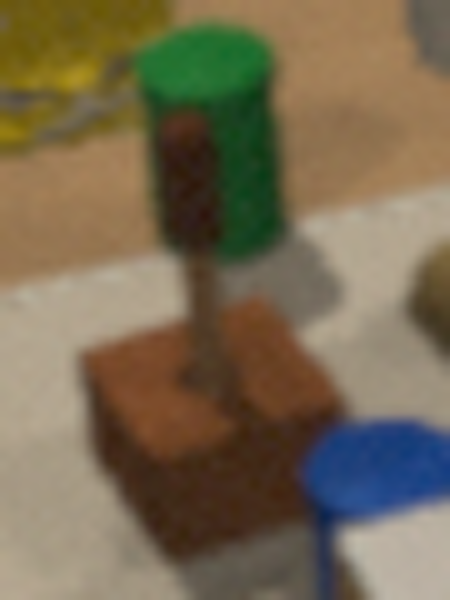

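```bash
cat >> h.py <<'E'
def tri(f1,p1,f2,p2):
    M=[cv2.UMat] and [load(f)['K']@load(f)['T'][:3] for f in(f1,f2)]
    X=cv2.triangulatePoints(M[0],M[1],np.array(p1,float),np.array(p2,float)).ravel();return (X[:3]/X[3]).round(4)
E
python3 - <<'E'
from h import *
t=lambda a,b:print(tri('scene0',a,'side0',b))
t((308,187.67),(243.7,238.7));t((289.2,212.6),(228.7,210.1))
t((235.4,241.3),(213.8,148));t((237.3,267.3),(216,168))
print(tri('scene0',(289.2,212.6),'wrist0',(133,111)))
print(w('scene0',236,258,.06))
P=cloud('scene0')
m=(P[...,2]>.2)&(P[...,0]>.3);
blue=load('scene0')['p'].astype(int);b=(blue[...,2]>blue[...,0]*1.8)&(P[...,0]>.4)&(P[...,0]<.8)&(P[...,1]>.1)&(P[...,1]<.5)
print('blue',np.nanmin(P[b],0),np.nanmax(P[b],0))
E
```

```text
[ 0.493  -0.0813  0.066 ]
[0.4925 0.0765 0.0658]
[0.5309 0.3643 0.1592]
[0.5291 0.3664 0.0526]
[0.492  0.076  0.0656]
[0.54657417 0.34126795 0.06      ]
blue [0.53317121 0.19479673 0.05374151] [0.59803983 0.25947955 0.10561041]
```

jog_arm --steps '[0.085,0.05,-0.01,0,0.149,0.085,0.1,-0.025,0,0.298,0.085,0.15,-0.04,0,0.447,0.085,0.2,-0.055,0,0.596,0.085,0.25,-0.07,0,0.745,0.085,0.29,-0.08,0,0.894,0.085,0.32,-0.09,0,1.043,0.085,0.345,-0.095,0,1.192,0.085,0.36,-0.095,0,1.341,0.085,0.365,-0.095,0,1.49]'

```text
clock: 1.15
position: [0.5287, 0.3675, 0.2477]
ee_rot: [0.998, 0.063, -0.001, -0.0]
ft_force: [0.7, -0.4, -0.7]
grip_width: 0.993
```

Run:
```python
from h import *
o=manip.get_obs();print(o['clock'],o['position'],o['ee_rot'],o['joint_pos'])
snap('wrist','w1')
print(np.linalg.inv(manip.calibration('wrist')['world_to_cam'])[:3].round(3))
P=cloud('w1');m=(P[...,2]>.13)&(P[...,2]<.2)&(np.hypot(P[...,0]-.53,P[...,1]-.365)<.04)
m=blob(m);print(m.sum(),np.percentile(P[m],[1,50,99],axis=0))
```

```text
1.15 [0.52873099 0.36746947 0.24766372] [ 9.98019787e-01  6.28982250e-02 -5.49963326e-04 -1.23549948e-04] [-0.62625561  0.37480938 -0.0686879   1.40505567  0.02481575  1.36333903
 -2.14023604]
[[ 0.115 -0.951 -0.287  0.602]
 [-0.993 -0.11  -0.033  0.375]
 [-0.     0.289 -0.957  0.374]]
1417 [[0.52225923 0.34865847 0.13903123]
 [0.53767395 0.36169967 0.18751299]
 [0.54439233 0.37332127 0.19209721]]
```

View pics/w1.png

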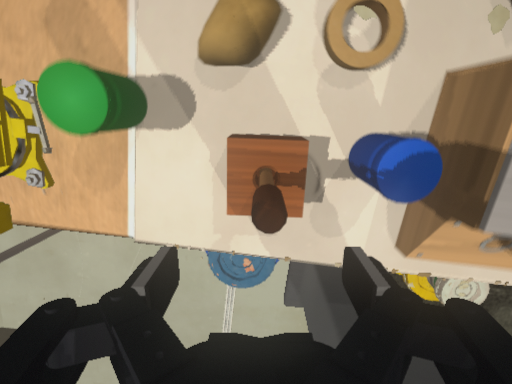

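Run:
```python
from h import *
c=[w('w1',u,v,.06) for u,v in((228,135),(307,137),(304,218),(227,216))];print(np.round(c,4),np.mean(c,0))
P=cloud('w1')
for z0,z1 in((.186,.194),(.17,.186),(.14,.17),(.07,.12)):
    m=(P[...,2]>z0)&(P[...,2]<z1)&(np.hypot(P[...,0]-.53,P[...,1]-.363)<.04);print(z0,m.sum(),P[m].mean(0),P[m].min(0),P[m].max(0))
crop('w1',215,125,320,240,5,'w1c')
```

```text
[[0.5747 0.4082 0.06  ]
 [0.5834 0.3221 0.06  ]
 [0.4895 0.3092 0.06  ]
 [0.4805 0.4007 0.06  ]] [0.53201745 0.36002359 0.06      ]
0.186 771 [0.53270067 0.36088449 0.19026217] [0.52118009 0.34929324 0.18600962] [0.54294185 0.37236359 0.1928284 ]
0.17 341 [0.53963294 0.36203866 0.18035101] [0.52187889 0.34760304 0.17001298] [0.5446151  0.37360446 0.18596785]
0.14 284 [0.54162555 0.36288891 0.15598579] [0.53114325 0.34764774 0.14047486] [0.54469277 0.37391481 0.1699744 ]
0.07 130 [0.53730457 0.36173285 0.09274047] [0.53040271 0.35382552 0.07015471] [0.53905181 0.36832048 0.11432837]
```

View pics/w1c.png

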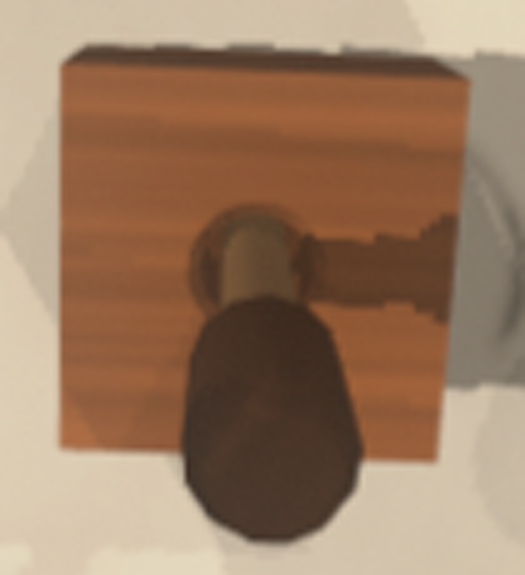

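jog_arm --steps '[0.085,0.001,0.003,0.01,0.08,0.085,0.001,0.003,0.03,0.08,0.085,0.001,0.003,0.055,0.08,0.085,0.001,0.003,0.075,0.08,0.085,0.001,0.003,0.085,0.08,0.02,0.001,0.003,0.085,0.08,0.02,0.001,0.003,0.085,0.08,0.02,0.001,0.003,0.085,0.08,0.02,0.001,0.003,0.085,0.08,0.02,0.001,0.003,0.085,0.08]' --grip_force 40

```text
clock: 2.2
position: [0.532, 0.3623, 0.1645]
ee_rot: [1.0, 0.024, 0.001, -0.0]
ft_force: [0.9, -0.4, 5.4]
grip_width: 0.302
```

Run:
```python
from h import *
o=manip.get_obs();print(o['clock'],o['position'],o['ee_rot'],o['ft_force'],o['torque'],o['grip_width'])
snap('wrist','w2')
crop('w2',170,100,400,384,2.1,'w2c')
print(w('w1',264,177.4,.06))
```

```text
2.2 [0.53195134 0.36231949 0.16454825] [ 9.99702009e-01  2.43933855e-02  8.31963548e-04 -4.04885348e-04] [ 0.88598339 -0.43795203  5.40403307] [-0.25476498  0.05880896  0.03863734] 0.30184957027511006
[0.53261635 0.36298468 0.06      ]
```

View pics/w2c.png

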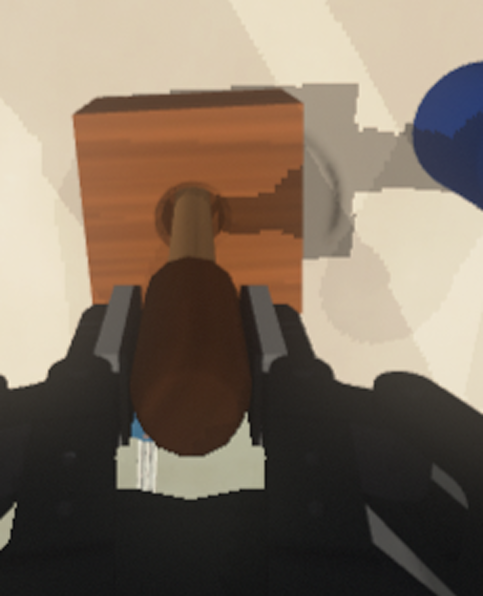

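jog_arm --steps '[0.02,0,0,-0.012,0,0.02,0,0,-0.026,0,0.02,0,0,-0.04,0,0.02,0,0,-0.04,0,0.02,-0.012,0,-0.039,0,0.02,-0.023,0,-0.038,0,0.02,-0.035,0,-0.035,0,0.02,-0.048,0,-0.032,0,0.02,-0.057,0,-0.029,0,0.02,-0.065,0,-0.026,0]'

```text
clock: 3.25
position: [0.4662, 0.3591, 0.1896]
ee_rot: [1.0, 0.024, 0.001, -0.0]
ft_force: [1.4, -0.5, 1.4]
grip_width: 0.303
```

Run:
```python
from h import *
o=manip.get_obs();print(o['clock'],o['position'],o['ee_rot'],o['ft_force'],o['torque'],o['grip_width'])
snap('side','s3')
crop('s3',170,110,290,200,6,'s3c')
```

```text
3.25 [0.46616426 0.35908586 0.18956159] [ 9.99700774e-01  2.44537327e-02  5.59742656e-04 -2.52003278e-04] [ 1.39932711 -0.52635137  1.38722523] [ 0.0857487  -0.87811701 -0.00935286] 0.30331859019902185
```

View pics/s3c.png

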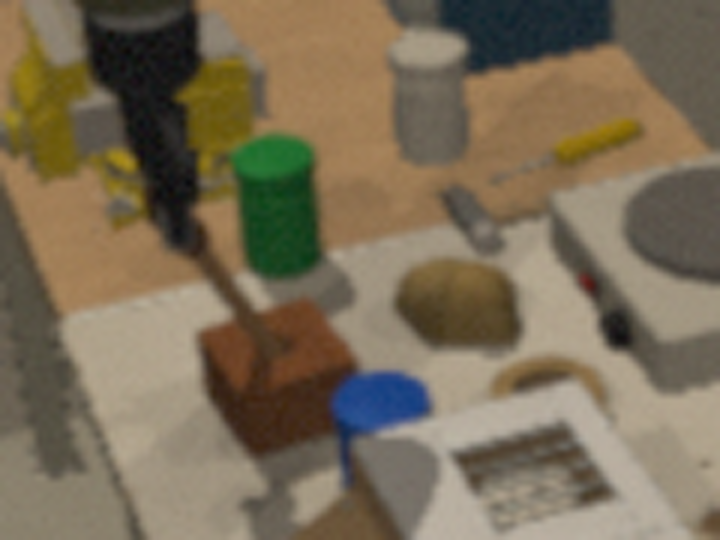

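jog_arm --steps '[0.02,-0.007,0,0.003,0,0.02,-0.013,0,0.007,0,0.02,-0.02,0,0.011,0,0.02,-0.02,0,0.011,0,0.02,-0.028,0,0,0,0.02,-0.038,0,-0.014,0,0.02,-0.04,0,-0.034,0,0.02,-0.04,0,-0.054,0.049,0.02,-0.04,0,-0.07,0.049,0.02,-0.04,0,-0.07,0.049]'

```text
clock: 4.3
position: [0.4262, 0.358, 0.2626]
ee_rot: [1.0, 0.0, 0.001, -0.002]
ft_force: [-0.1, 0.8, -1.6]
grip_width: 0.301
```

Run:
```python
from h import *
o=manip.get_obs();print(o['clock'],o['position'],o['ee_rot'],o['ft_force'],o['torque'],o['grip_width'])
snap('side','s4');snap('scene','c4');snap('wrist','w4')
crop('s4',170,100,270,190,6,'s4c')
crop('c4',205,180,320,300,5,'c4c')
crop('w4',150,0,400,300,2,'w4c')
```

```text
4.3 [0.4262357  0.35797646 0.26262544] [ 9.99997947e-01  2.18089366e-04  1.26279255e-03 -1.56951522e-03] [-0.12710152  0.79549925 -1.56192392] [-0.00645018 -0.02058353 -0.01877851] 0.3006407573771409
```

View pics/s4c.png

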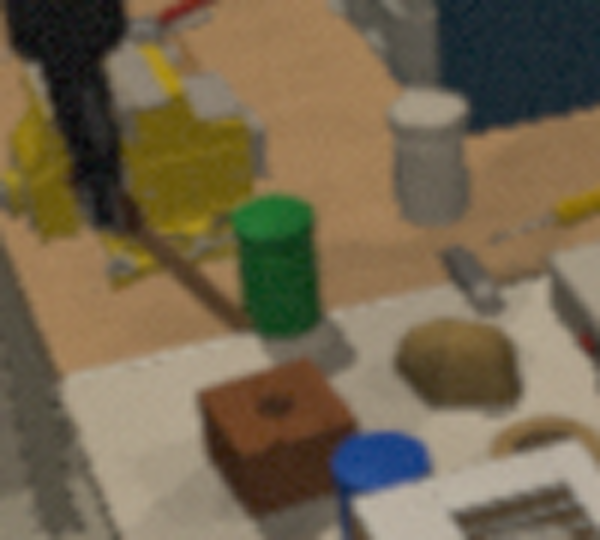

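View pics/c4c.png

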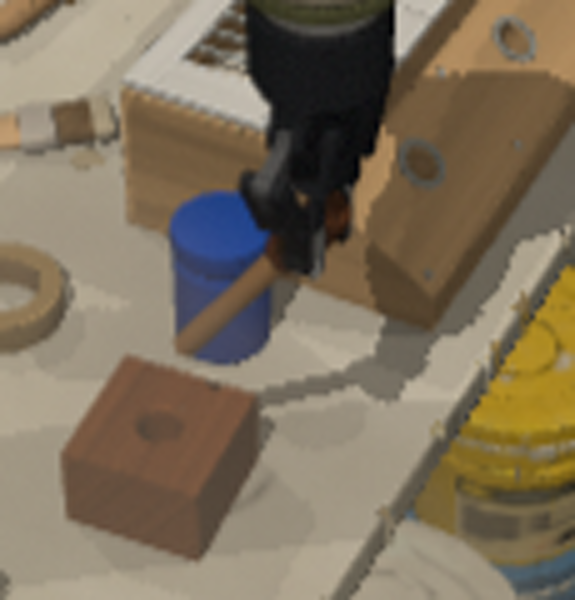

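View pics/w4c.png

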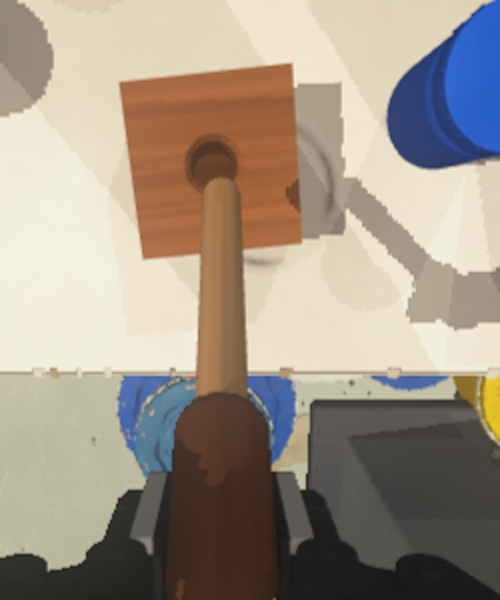

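Run:
```python
from h import *
print('tip',tri('c4',(242.4,249.4),'s4',(210,153.7)))
print('hole',tri('c4',(237,265),'s4',(216,167.3)),w('w4',256.5,80,.06),w('c4',237,265,.06),w('s4',216,167.3,.06))
P=cloud('w4')
for x in np.arange(.44,.53,.01):
    m=(abs(P[...,0]-x)<.003)&(P[...,2]>.1)&(P[...,2]<.26)&(abs(P[...,1]-.36)<.03)
    if m.sum()>3: print(x.round(3),m.sum(),P[m][:,1].mean().round(4),P[m][:,2].max().round(4),P[m][:,1].min().round(4),P[m][:,1].max().round(4))
```

```text
tip [0.51   0.363  0.1357]
hole [0.5303 0.3639 0.0589] [0.53388695 0.36056392 0.06      ] [0.5289474  0.36486602 0.06      ] [0.53126985 0.36323919 0.06      ]
0.44 232 0.3559 0.26 0.3373 0.3738
0.45 739 0.3563 0.2594 0.3433 0.3688
0.46 350 0.3561 0.2323 0.3484 0.3642
0.47 285 0.3563 0.2182 0.3486 0.3642
0.48 230 0.3563 0.2019 0.3489 0.3638
0.49 193 0.3561 0.1866 0.3484 0.3642
0.5 160 0.3563 0.1703 0.3487 0.3639
0.51 141 0.3561 0.1564 0.3484 0.3633
0.52 25 0.3563 0.1401 0.3517 0.3609
```

jog_arm --steps '[0.02,-0.01,0.02,0,0,0.02,-0.02,0.06,0,0,0.02,-0.026,0.11,0,0,0.02,-0.026,0.16,0,0,0.02,-0.026,0.21,0,0,0.02,-0.026,0.26,0,0,0.02,-0.026,0.31,0,0,0.02,-0.026,0.36,0,0,0.02,-0.026,0.41,0.005,0,0.02,-0.026,0.44,0.01,0]'

```text
clock: 5.45
position: [0.3992, -0.0863, 0.2485]
ee_rot: [1.0, -0.002, -0.0, -0.0]
ft_force: [0.4, 1.3, -1.2]
grip_width: 0.306
```

Run:
```python
from h import *
o=manip.get_obs();print(o['clock'],o['position'],o['ee_rot'],o['ft_force'],o['torque'],o['grip_width'],o['joint_pos'])
snap('wrist','w5')
crop('w5',100,0,420,300,2,'w5c')
```

```text
5.45 [ 0.39919462 -0.08626619  0.24853223] [ 9.99998601e-01 -1.61309389e-03 -4.38031236e-04 -5.69118414e-05] [ 0.36634806  1.34366913 -1.18236144] [0.04262998 0.00395239 0.02479807] 0.3056555771542036 [-0.29998746 -0.18729539  0.35859879  2.00021941  0.06746781  1.31844004
 -1.53809837]
```

View pics/w5c.png

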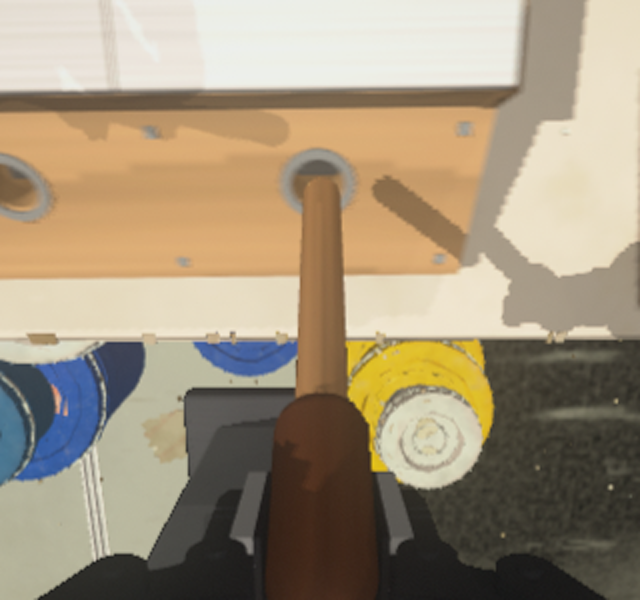

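Run:
```python
from h import *
P=cloud('w5')
m=np.zeros(P.shape[:2],bool);m[60:128,130:320]=1
m&=(P[...,2]>.035)&(P[...,2]<.09)&(P[...,0]>.44)&(P[...,0]<.54)
m[60:150,235:285]=0
q=P[m];A=np.c_[q[:,0],q[:,1],np.ones(len(q))];s=np.linalg.lstsq(A,q[:,2],rcond=None)[0];print('plane',s)
def on(u,v):
    a=w('w5',u,v,.03);b=w('w5',u,v,.1);d=b-a
    t=(s@[a[0],a[1],1]-a[2])/(d[2]-s[0]*d[0]-s[1]*d[1]);return a+t*d
print('M',on(259.5,91),on(241,91),on(278.5,91),on(259.5,75),on(259.5,106.5))
for x in np.arange(.41,.51,.01):
    m=(abs(P[...,0]-x)<.003)&(P[...,2]>.09)&(P[...,2]<.26)&(abs(P[...,1]+.086)<.03)
    if m.sum()>3: print(x.round(3),m.sum(),P[m][:,1].mean().round(4),P[m][:,2].max().round(4))
```

```text
plane [ 0.70024204  0.00505227 -0.27783351]
M [ 0.49467249 -0.08656397  0.06811962] [ 0.49472757 -0.06763016  0.06825385] [ 0.49461586 -0.10602686  0.06798164] [ 0.50861081 -0.08664777  0.0778794 ] [ 0.47980918 -0.0864746   0.05771216]
0.41 1194 -0.0871 0.26
0.42 853 -0.0872 0.2529
0.43 531 -0.0871 0.2379
0.44 296 -0.0873 0.2115
0.45 239 -0.0875 0.1962
0.46 212 -0.0874 0.1805
0.47 158 -0.0874 0.1648
0.48 148 -0.0877 0.1487
0.49 85 -0.0874 0.1341
```

jog_arm --steps '[0.02,0,-0.001,0.015,0,0.02,0,-0.001,0.03,0,0.02,0,-0.001,0.04,0,0.02,0,-0.001,0.0405,0,0.02,0.0028,-0.001,0.0446,0,0.02,0.0056,-0.001,0.0488,0,0.02,0.0084,-0.001,0.053,0,0.02,0.0112,-0.001,0.057,0,0.02,0.014,-0.001,0.0612,0,0.02,0.0168,-0.001,0.0654,0]'

```text
clock: 6.5
position: [0.4175, -0.0819, 0.1836]
ee_rot: [1.0, -0.0, 0.0, -0.0]
ft_force: [0.4, 0.3, -1.2]
grip_width: 0.302
```

Run:
```python
from h import *
o=manip.get_obs();print(o['clock'],o['position'],o['ee_rot'],o['ft_force'],o['torque'],o['grip_width'])
snap('wrist','w6')
crop('w6',150,0,400,300,2,'w6c')
```

```text
6.5 [ 0.41751858 -0.08191373  0.18359163] [ 9.99999993e-01 -9.51504745e-05  7.41727836e-05 -1.61117568e-06] [ 0.44295017  0.34955124 -1.21466514] [0.04028923 0.07726609 0.01197306] 0.3021650653576835
```

View pics/w6c.png

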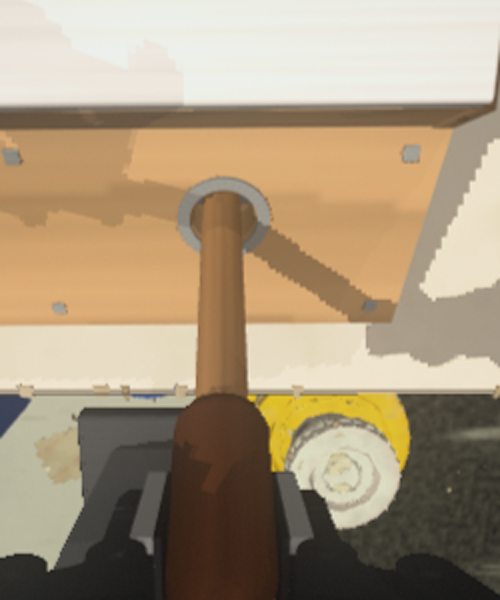

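jog_arm --steps '[0.02,0.0028,0.003,0.004,0,0.02,0.0056,0.003,0.008,0,0.02,0.0084,0.003,0.0122,0,0.02,0.0112,0.003,0.0164,0,0.02,0.014,0.003,0.0205,0,0.02,0.0168,0.003,0.0246,0,0.02,0.0187,0.003,0.0272,0,0.02,0.0187,0.003,0.0272,0,0.02,0.0187,0.003,0.0272,0,0.02,0.0187,0.003,0.0272,0]'

```text
clock: 7.55
position: [0.4351, -0.085, 0.1565]
ee_rot: [1.0, -0.0, -0.001, -0.0]
ft_force: [-6.5, 0.0, 5.7]
grip_width: 0.303
```

Run:
```python
from h import *
o=manip.get_obs();print(o['clock'],o['position'],o['ee_rot'],o['ft_force'],o['torque'],o['grip_width'])
snap('side','s7')
crop('s7',170,60,330,260,3.5,'s7c')
```

```text
7.55 [ 0.43513096 -0.08501679  0.1564605 ] [ 9.99999348e-01 -2.08640790e-04 -1.11954199e-03 -7.87029641e-05] [-6.50905442  0.0251557   5.71877075] [-0.01091319  1.48825615 -0.04191248] 0.3025810173925916
```

View pics/s7c.png

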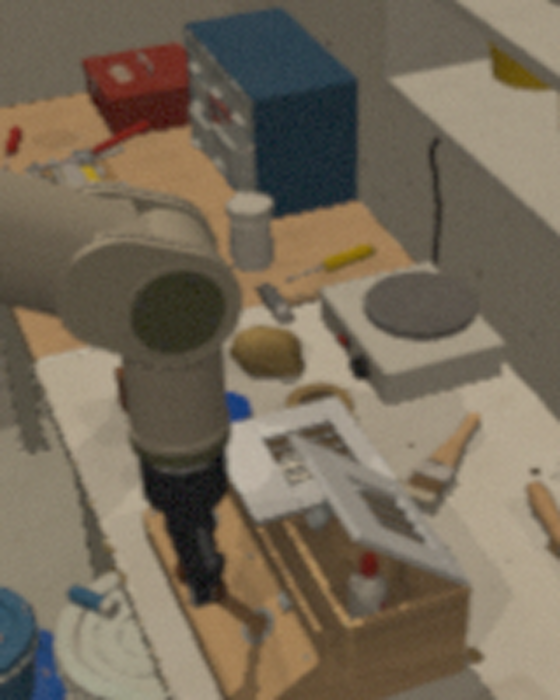

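jog_arm --steps '[0.02,-0.006,0,-0.008,0,0.02,-0.014,0,-0.02,0,0.02,-0.022,0,-0.032,0,0.02,-0.028,0,-0.041,0,0.02,-0.034,0,-0.05,0,0.02,-0.035,0,-0.07,0,0.02,-0.035,-0.01,-0.09,0,0.02,-0.03,-0.04,-0.105,0,0.02,-0.025,-0.08,-0.107,0,0.02,-0.02,-0.13,-0.107,0]'

```text
clock: 8.6
position: [0.4163, 0.0453, 0.2649]
ee_rot: [1.0, -0.002, 0.001, -0.0]
ft_force: [1.5, 0.1, -1.0]
grip_width: 0.302
```

Run:
```python
from h import *
o=manip.get_obs();print(o['clock'],o['position'],o['ee_rot'],o['ft_force'],o['grip_width'])
snap('side','s8')
crop('s8',170,60,330,260,3.5,'s8c')
```

```text
8.6 [0.41630634 0.04526997 0.26494745] [ 9.99998026e-01 -1.52795028e-03  1.21816591e-03 -3.58786869e-04] [ 1.51227064  0.09558161 -0.96123883] 0.30156605705697487
```

View pics/s8c.png

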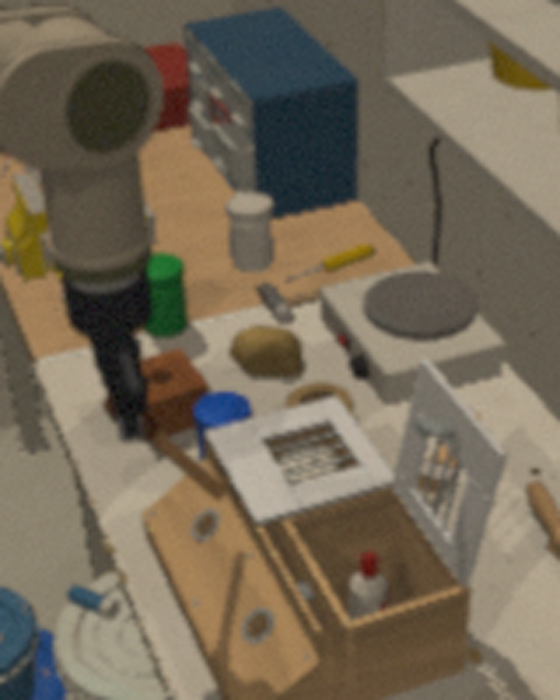

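jog_arm --steps '[0.02,0,-0.04,0,0,0.02,0,-0.09,0,0,0.02,0,-0.14,0,0,0.02,0.003,-0.19,0,0,0.02,0.008,-0.24,0,0,0.02,0.013,-0.28,0,0,0.02,0.017,-0.305,0.01,0,0.02,0.017,-0.316,0.025,0,0.02,0.017,-0.317,0.04,0,0.02,0.017,-0.317,0.04,0]'

```text
clock: 9.65
position: [0.4322, 0.3596, 0.2209]
ee_rot: [1.0, -0.001, -0.002, 0.002]
ft_force: [-0.2, -0.7, -0.2]
grip_width: 0.306
```

Run:
```python
from h import *
o=manip.get_obs();print(o['clock'],o['position'],o['ee_rot'],o['ft_force'],o['grip_width'])
snap('wrist','w9')
crop('w9',130,0,400,300,2,'w9c')
P=cloud('w9')
for x in np.arange(.44,.54,.01):
    m=(abs(P[...,0]-x)<.003)&(P[...,2]>.075)&(P[...,2]<.26)&(abs(P[...,1]-.36)<.03)
    if m.sum()>3: print(x.round(3),m.sum(),P[m][:,1].mean().round(4),P[m][:,2].max().round(4))
m=(abs(P[...,2]-.06)<.008)&(P[...,0]>.47)&(P[...,0]<.6)&(P[...,1]>.3)&(P[...,1]<.42);print(rect(P,m),np.median(P[m],0))
```

```text
9.65 [0.43224323 0.3596201  0.22086516] [ 9.99996908e-01 -5.72886928e-04 -1.54301351e-03  1.86425199e-03] [-0.15981106 -0.65648138 -0.19932128] 0.30591340087154073
0.44 2844 0.3601 0.26
0.45 944 0.3587 0.2298
0.46 683 0.3586 0.2141
0.47 319 0.3584 0.1879
0.48 258 0.3581 0.1723
0.49 212 0.3583 0.1562
0.5 176 0.3581 0.1411
0.51 152 0.358 0.1247
0.52 115 0.358 0.1094
((531.0448608398438, 360.3800354003906), (90.17073059082031, 90.23206329345703), 5.6408867835998535) [0.53990796 0.36286575 0.06118117]
```

View pics/w9c.png

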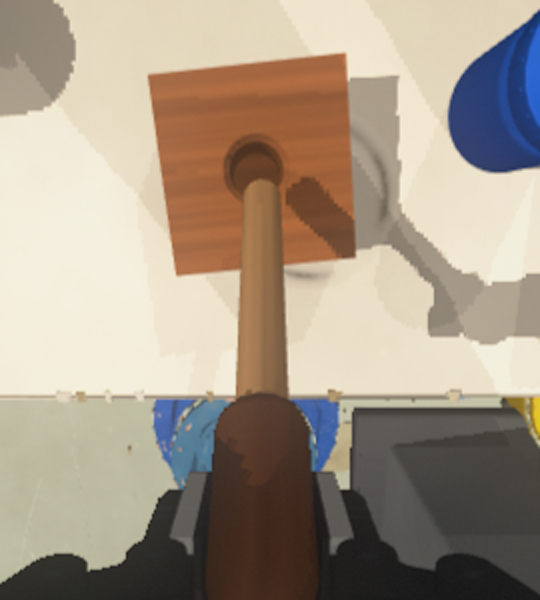

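jog_arm --steps '[0.02,-0.009,0,0,0,0.02,-0.009,0,0,0,0.02,-0.004,0,0.008,0,0.02,0.001,0,0.016,0,0.02,0.005,0,0.023,0,0.02,0.009,0,0.029,0,0.02,0.012,0,0.034,0,0.02,0.015,0,0.039,0,0.02,0.015,0,0.039,0,0.02,0.015,0,0.039,0]'

```text
clock: 10.7
position: [0.448, 0.3619, 0.1847]
ee_rot: [1.0, -0.0, -0.0, 0.0]
ft_force: [-0.3, 0.2, -0.7]
grip_width: 0.305
```

Run:
```python
from h import *
o=manip.get_obs();print(o['clock'],o['position'],o['ee_rot'],o['ft_force'],o['grip_width'])
snap('wrist','w10');snap('side','s10')
crop('w10',150,20,360,220,2.5,'w10c')
crop('s10',170,110,250,190,6,'s10c')
```

```text
10.7 [0.44798312 0.36186292 0.18471254] [ 9.99999993e-01 -1.14200839e-04 -3.11392257e-05  3.53551688e-06] [-0.34547087  0.15746777 -0.74176934] 0.30450765213425296
```

View pics/w10c.png

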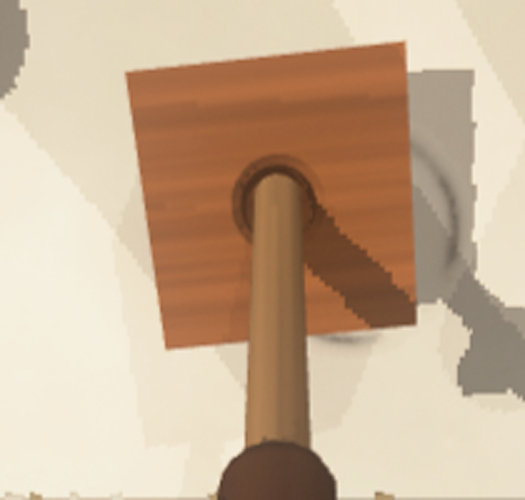

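View pics/s10c.png

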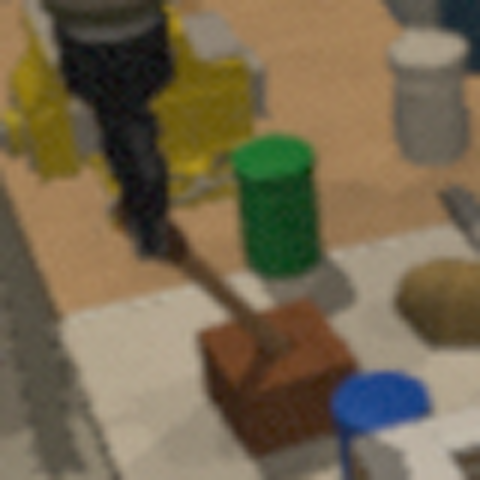

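jog_arm --steps '[0.02,0.0022,0,0.0034,0,0.02,0.0125,0,-0.001,0,0.02,0.0228,0,-0.0065,0,0.02,0.033,0,-0.01,0,0.02,0.043,0,-0.0128,0,0.02,0.0537,0,-0.0155,0,0.02,0.0643,0,-0.0177,0,0.02,0.0766,0,-0.0185,0,0.02,0.0865,0,-0.0186,0,0.02,0.0865,0,-0.0186,0]'

```text
clock: 11.8
position: [0.5361, 0.3611, 0.2029]
ee_rot: [1.0, -0.001, 0.0, 0.0]
ft_force: [-1.1, -0.0, -1.6]
grip_width: 0.304
```

Run:
```python
from h import *
o=manip.get_obs();print(o['clock'],o['position'],o['ee_rot'],o['ft_force'],o['torque'],o['grip_width'])
snap('wrist','w11');snap('side','s11')
crop('w11',150,50,400,384,1.8,'w11c')
crop('s11',170,90,260,190,6,'s11c')
```

```text
11.8 [0.53611149 0.3611203  0.20288646] [ 9.99999541e-01 -8.80137090e-04  2.88764029e-04  2.45485204e-04] [-1.08974376e+00 -1.43741036e-03 -1.58807265e+00] [-0.13526655  0.33205404  0.02720204] 0.3039818663419835
```

View pics/w11c.png

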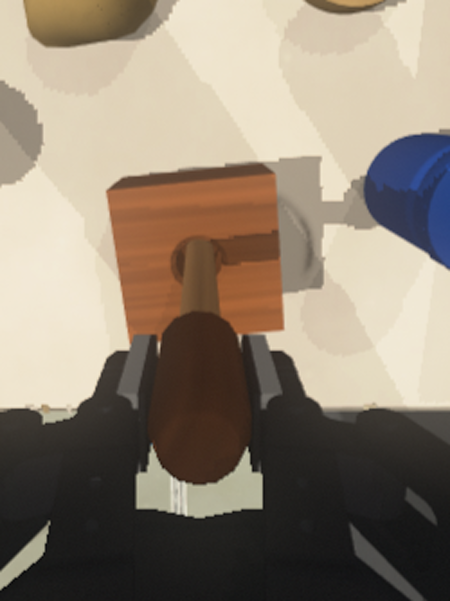

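View pics/s11c.png

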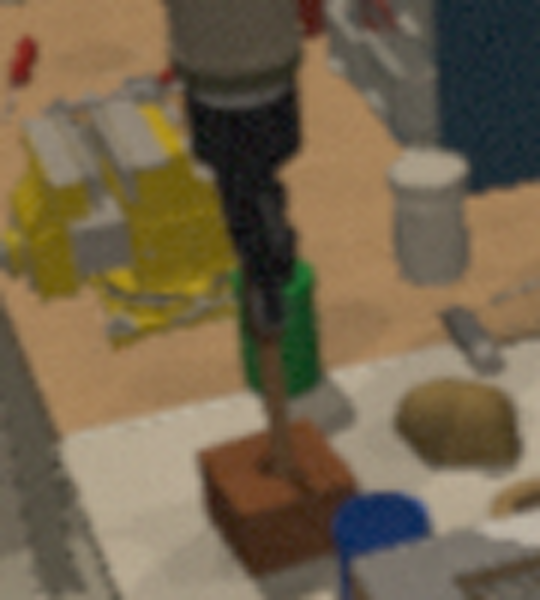

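jog_arm --steps '[0.02,-0.002,0,0.006,0,0.02,-0.003,0,0.013,0,0.02,-0.003,0,0.02,0,0.02,-0.003,0,0.027,0,0.02,-0.003,0,0.034,0,0.02,-0.003,0,0.037,0,0.02,-0.003,0,0.037,0,0.085,-0.003,0,0.037,0,0.085,-0.003,0,0.037,0,0.085,-0.003,0,0.037,0]'

```text
clock: 12.9
position: [0.5317, 0.3619, 0.1668]
ee_rot: [1.0, -0.0, 0.0, -0.0]
ft_force: [-0.0, 0.1, 0.8]
grip_width: 0.807
```

Run:
```python
from h import *
o=manip.get_obs();print(o['clock'],o['position'],o['ee_rot'],o['ft_force'],o['torque'],o['grip_width'])
snap('wrist','w12');snap('side','s12')
crop('w12',150,50,400,384,1.8,'w12c')
crop('s12',170,90,260,190,6,'s12c')
P=cloud('w12')
m=(P[...,2]>.18)&(P[...,2]<.2)&(np.hypot(P[...,0]-.53,P[...,1]-.361)<.03);print(P[m].min(0),P[m].max(0))
```

```text
12.9 [0.5316931  0.36192502 0.16679176] [ 9.99999900e-01 -1.19459505e-04  3.53700355e-04 -2.47670856e-04] [-0.00604807  0.11693447  0.77241646] [ 0.01567335  0.00801793 -0.04434326] 0.8066752443442751
[0.52312724 0.34712052 0.18000652] [0.54661189 0.37325969 0.19255881]
```

View pics/w12c.png

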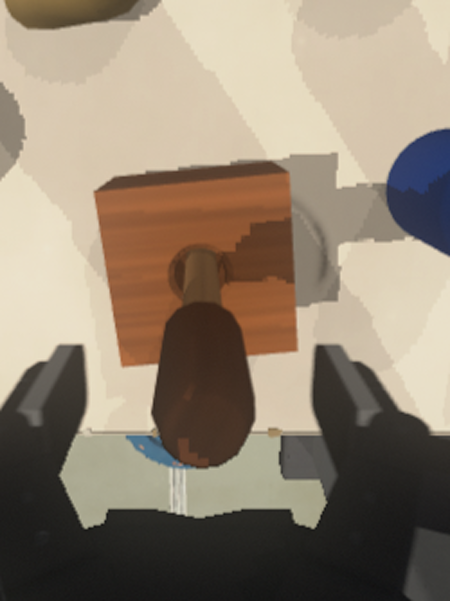

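View pics/s12c.png

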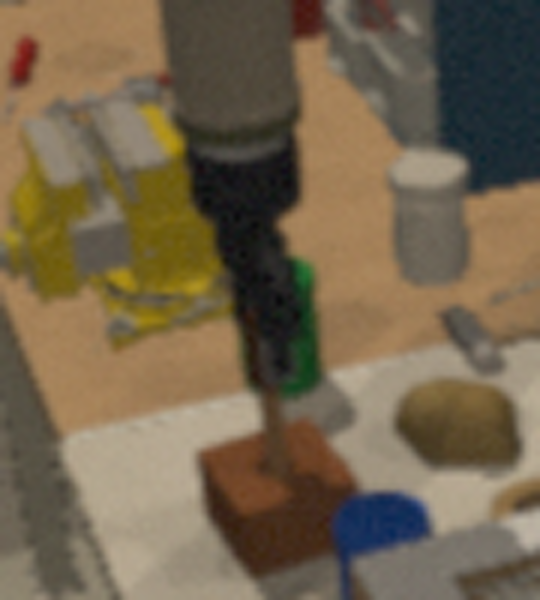

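Run:
```python
from h import *
print(w('s8',275.1,218,.115),w('w0',250,262,.115),w('w0',250,268,.115))
P=cloud('s8');p=load('s8')['p'].astype(int)
m=(p[...,0]>1.8*p[...,1])&(P[...,0]>.53)&(P[...,0]<.7)&(P[...,1]<0)&(P[...,1]>-.17);print(m.sum(),P[m].mean(0),P[m].min(0),P[m].max(0))
```

```text
Traceback (most recent call last):
  File "h.py", line 10, in w
    L=load(f);K=np.array(L['K']);T=np.array(L['T']);d=L['d']
  File "h.py", line 8, in load
    return np.load('pics/'+f+'.npz')
           ~~~~~~~^^^^^^^^^^^^^^^^^^
FileNotFoundError: [Errno 2] No such file or directory: 'pics/w0.npz'
```

jog_arm --steps '[0.085,0,0,-0.03,0,0.085,0,0,-0.08,0,0.085,0,0.02,-0.12,0,0.085,0,0.07,-0.13,0,0.085,0,0.12,-0.13,0,0.085,0,0.17,-0.13,0,0.085,0,0.22,-0.13,0,0.085,0,0.27,-0.13,0,0.085,0,0.32,-0.13,0,0.085,0,0.37,-0.13,0]'

```text
clock: 14.0
position: [0.5311, -0.0093, 0.2968]
ee_rot: [1.0, -0.0, 0.001, -0.0]
ft_force: [0.7, 0.5, 0.9]
grip_width: 0.993
```

Run:
```python
from h import *
o=manip.get_obs();print(o['clock'],o['position'])
snap('wrist','w13');snap('side','s13')
crop('w13',100,0,420,300,2,'w13c')
for f in('s8','w13','s13'):
    P=cloud(f);p=load(f)['p'].astype(int)
    m=(p[...,0]>1.8*p[...,1])&(P[...,0]>.53)&(P[...,0]<.68)&(P[...,1]<0)&(P[...,1]>-.17);print(m.sum())
    if m.sum(): print(P[m].mean(0),P[m].min(0),P[m].max(0))
```

```text
14.0 [ 0.53105406 -0.00926055  0.29677868]
28
[ 0.61560048 -0.07276542  0.09927334] [ 0.60403496 -0.08794062  0.01373534] [ 0.65583058 -0.00344556  0.11608112]
161
[ 0.61366981 -0.08547341  0.10521186] [ 0.60628694 -0.12083887  0.00516625] [ 0.62287964 -0.07719953  0.11805067]
27
[ 0.6170311  -0.07034322  0.09604711] [ 0.60308194 -0.08790411  0.01276119] [ 6.57663807e-01 -6.43400916e-04  1.18284180e-01]
```

View pics/w13c.png

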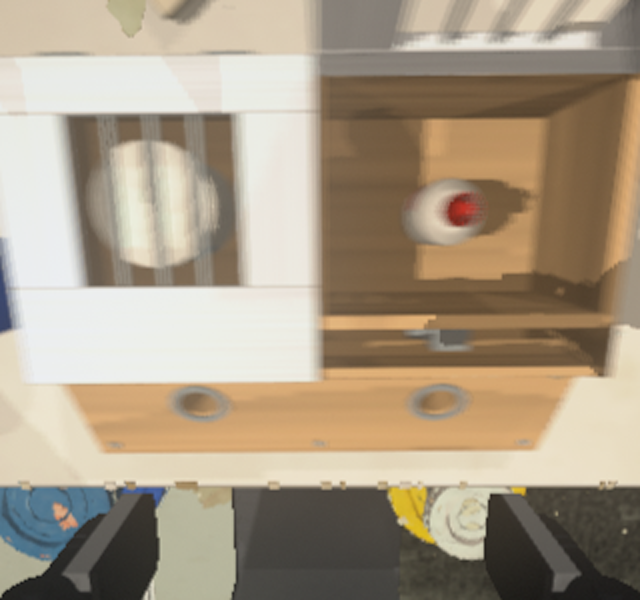

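View pics/s13.png

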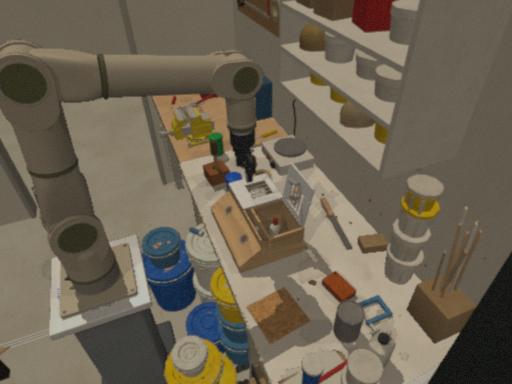

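jog_arm --steps '[0.065,0,0.02,0,-0.149,0.065,0,0.04,0,-0.298,0.065,0,0.06,0,-0.447,0.065,0,0.07,0,-0.596,0.065,0.005,0.076,0,-0.745,0.065,0.01,0.076,0,-0.894,0.065,0.015,0.076,0,-1.043,0.065,0.02,0.076,0,-1.192,0.065,0.025,0.076,0,-1.341,0.065,0.03,0.076,0,-1.49]'

```text
clock: 15.1
position: [0.5617, -0.083, 0.2965]
ee_rot: [0.733, 0.68, 0.0, 0.0]
ft_force: [-0.9, -0.3, -0.6]
grip_width: 0.763
```

Run:
```python
from h import *
o=manip.get_obs();print(o['clock'],o['position'],o['ee_rot'],o['joint_pos'])
```

```text
15.1 [ 0.56170008 -0.08297232  0.29647079] [7.33061304e-01 6.80162545e-01 1.63001608e-04 1.04888697e-04] [-0.06927894  0.18012355  0.15639488  1.55193592 -0.02836766  1.41137353
  0.01429222]
```

jog_arm --steps '[0.065,0,0,0,-0.149,0.065,0,0,0,-0.298,0.065,0,0,0,-0.447,0.065,0,0,0,-0.596,0.065,0,0,0,-0.745,0.065,0,0,0,-0.894,0.065,0,0,0,-1.043,0.065,0,0,0,-1.192,0.065,0,0,0,-1.341,0.065,0,0,0,-1.49]'

```text
clock: 16.1
position: [0.5615, -0.083, 0.2965]
ee_rot: [0.078, 0.997, 0.0, 0.0]
ft_force: [0.8, -1.0, 0.4]
grip_width: 0.758
```

jog_arm --steps '[0.065,0,0,0,-0.1,0.065,0,0,0,-0.16,0.065,0,0,0,-0.16,0.065,0,0,0,-0.16,0.065,0,0,0,-0.16,0.065,0,0,0,-0.16,0.065,0,0,0,-0.16,0.065,0,0,0,-0.16,0.065,0,0,0,-0.16,0.065,0,0,0,-0.16]'

```text
clock: 17.1
position: [0.5614, -0.0833, 0.2963]
ee_rot: [0.001, 1.0, 0.0, 0.0]
ft_force: [-0.4, 0.1, 0.2]
grip_width: 0.762
```

Run:
```python
from h import *
o=manip.get_obs();print(o['clock'],o['position'],o['ee_rot'],o['joint_pos'])
snap('wrist','w14')
crop('w14',100,0,420,300,2,'w14c')
P=cloud('w14');p=load('w14')['p'].astype(int)
m=(p[...,0]>1.8*p[...,1])&(P[...,0]>.53)&(P[...,0]<.68)&(P[...,1]<0)&(P[...,1]>-.17)&(P[...,2]>.08);print(m.sum(),P[m].mean(0),P[m].min(0),P[m].max(0))
m=m&(P[...,2]>.112);print(m.sum(),P[m].mean(0),P[m].min(0),P[m].max(0))
```

```text
17.1 [ 0.56138887 -0.08328086  0.29631316] [9.91521039e-04 9.99999508e-01 8.82714336e-06 1.81520572e-05] [ 0.04623261  0.18246384  0.02370142  1.54622103 -0.00437481  1.41292438
  1.63904165]
187 [ 0.61203161 -0.08186393  0.10782239] [ 0.60590607 -0.08942107  0.09184712] [ 0.62214795 -0.07374549  0.11792884]
70 [ 0.61317851 -0.08151242  0.11488726] [ 0.60606573 -0.08920664  0.11219509] [ 0.62171206 -0.07374549  0.11792884]
```

View pics/w14c.png

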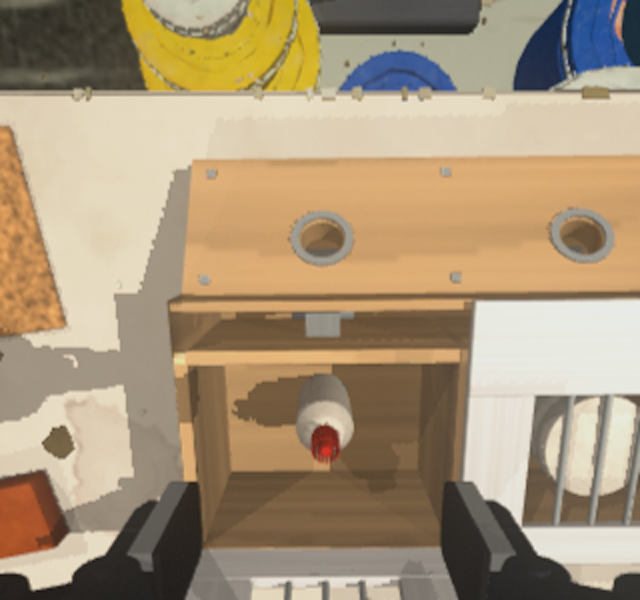

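jog_arm --steps '[0.065,-0.025,0,0.01,0,0.065,-0.045,0,0.04,0,0.065,-0.0525,0,0.07,0,0.065,-0.0525,0,0.1,0,0.065,-0.0525,0,0.13,0,0.065,-0.0525,0,0.155,0,0.065,-0.0525,0,0.18,0,0.065,-0.0525,0,0.2,0,0.065,-0.0525,0,0.215,0,0.065,-0.0525,0,0.221,0]'

```text
clock: 18.15
position: [0.6132, -0.0833, 0.0738]
ee_rot: [0.001, 1.0, 0.0, -0.001]
ft_force: [0.3, -0.4, -0.1]
grip_width: 0.763
```

Run:
```python
from h import *
o=manip.get_obs();print(o['clock'],o['position'],o['ee_rot'],o['ft_force'])
snap('wrist','w15');snap('side','s15')
crop('w15',100,100,420,384,2,'w15c')
crop('s15',220,150,330,280,5,'s15c')
```

```text
18.15 [ 0.61319422 -0.08328105  0.07376764] [ 8.90225694e-04  9.99999107e-01  6.84229004e-05 -9.94095282e-04] [ 0.33836662 -0.3842769  -0.13278586]
```

View pics/w15c.png

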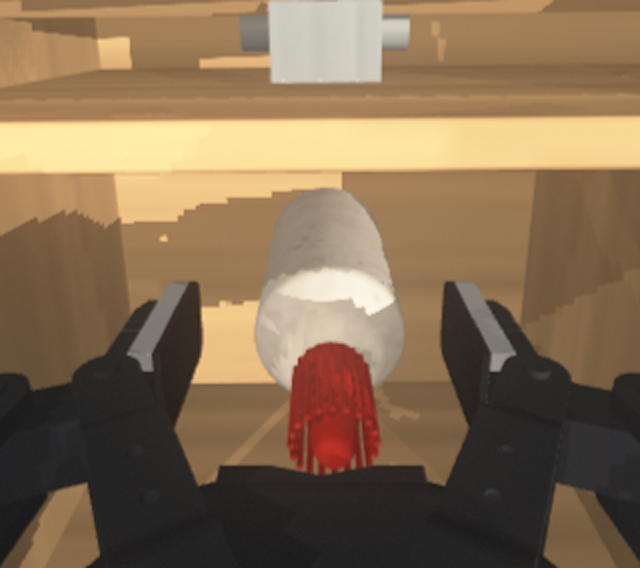

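View pics/s15c.png

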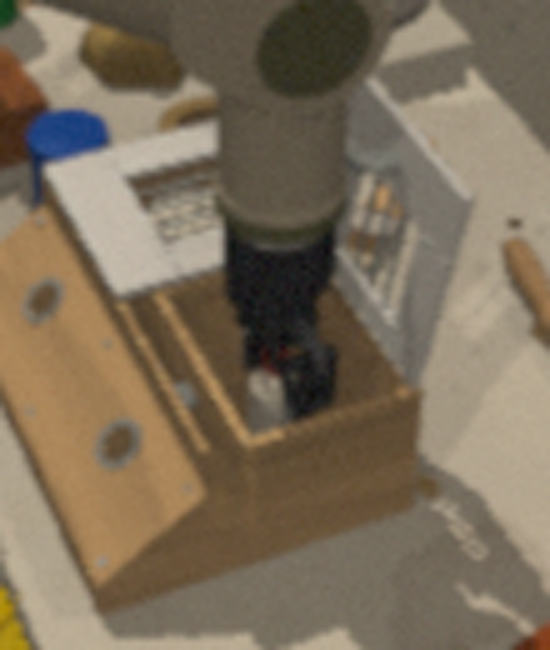

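jog_arm --steps '[0.035,0,0,0,0,0.03,0,0,0,0,0.03,0,0,0,0,0.03,0,0,0,0,0.03,0,0,0,0,0.03,0,0,0,0,0.03,0,0,-0.003,0,0.03,0,0,-0.01,0,0.03,0,0,-0.02,0,0.03,0,0,-0.03,0]' --grip_force 35

```text
clock: 19.25
position: [0.614, -0.0834, 0.1064]
ee_rot: [0.001, 1.0, -0.0, 0.0]
ft_force: [0.2, 0.0, -0.6]
grip_width: 0.423
```

Run:
```python
from h import *
o=manip.get_obs();print(o['clock'],o['position'],o['ee_rot'],o['ft_force'],o['grip_width'])
snap('wrist','w16')
crop('w16',100,100,420,384,2,'w16c')
```

```text
19.25 [ 0.61396788 -0.08339458  0.10636042] [ 9.58276264e-04  9.99999530e-01 -4.96973445e-06  1.47850538e-04] [ 0.17711733  0.04416593 -0.57196362] 0.4231826761984551
```

View pics/w16c.png

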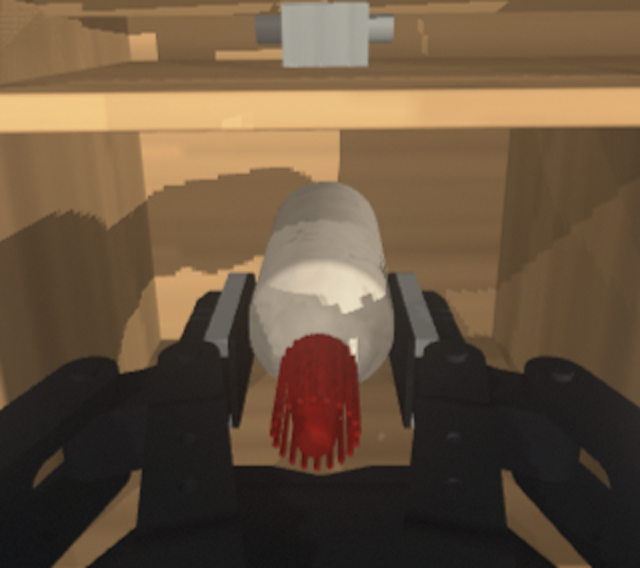

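jog_arm --steps '[0.03,0,0,-0.02,0,0.03,0,0,-0.06,0,0.03,0,0,-0.1,0,0.03,0.01,-0.02,-0.12,0,0.03,0.03,-0.06,-0.125,0,0.03,0.05,-0.11,-0.125,0,0.03,0.07,-0.16,-0.12,0,0.03,0.09,-0.2,-0.11,0,0.03,0.105,-0.23,-0.1,0,0.03,0.11,-0.25,-0.09,0]'

```text
clock: 20.3
position: [0.5007, -0.337, 0.1957]
ee_rot: [0.003, 1.0, -0.001, -0.0]
ft_force: [0.0, 0.5, -0.6]
grip_width: 0.422
```

Run:
```python
from h import *
o=manip.get_obs();print(o['clock'],o['position'],o['ee_rot'],o['ft_force'],o['grip_width'],o['joint_pos'])
snap('wrist','w17')
P=cloud('w17');p=load('w17')['p'].astype(int)
m=(abs(P[...,2]-.005)<.012)&(p[...,0]>p[...,2]*1.5)&(P[...,1]<-.2)
m=blob(m);print(rect(P,m),m.sum(),np.median(P[m][:,2]))
```

```text
20.3 [ 0.50073575 -0.3370483   0.19565554] [ 3.27212291e-03  9.99994357e-01 -7.60914903e-04 -1.39015383e-05] [ 0.01847908  0.50989346 -0.61250097] 0.42168012338539085 [ 0.37830633  0.31548274  0.16924133  1.60153788 -0.05410391  1.22850087
  2.12173119]
((499.8018798828125, -356.5987243652344), (138.9158935546875, 140.95635986328125), 8.472566604614258) 12157 0.006225423955054876
```

View pics/w17.png

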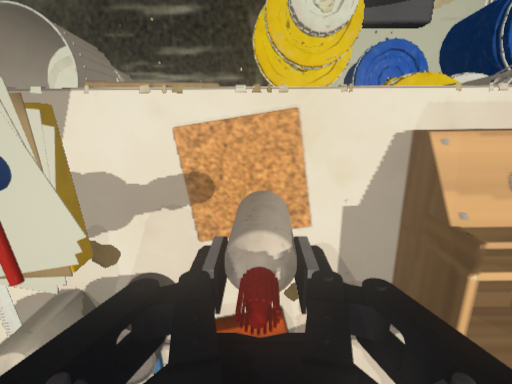

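Run:
```python
from h import *
for q in((323,280),(342,300),(355,291),(336,272)): print(w('s13',*q,.026))
```

```text
[ 0.67739086 -0.31212409  0.026     ]
[ 0.69365128 -0.39859133  0.026     ]
[ 0.74800634 -0.38655019  0.026     ]
[ 0.73212314 -0.30102612  0.026     ]
```

jog_arm --steps '[0.03,0.002,-0.01,0.015,0,0.03,0.004,-0.02,0.03,0,0.03,0.004,-0.021,0.05,0,0.03,0.004,-0.021,0.07,0,0.03,0.004,-0.021,0.085,0,0.03,0.004,-0.021,0.098,0,0.03,0.004,-0.021,0.106,0,0.03,0.004,-0.021,0.112,0,0.03,0.004,-0.021,0.117,0,0.03,0.004,-0.021,0.119,0]'

```text
clock: 21.35
position: [0.4995, -0.3542, 0.0762]
ee_rot: [0.001, 1.0, -0.0, 0.0]
ft_force: [0.9, 1.0, -0.6]
grip_width: 0.424
```

Run:
```python
from h import *
o=manip.get_obs();print(o['clock'],o['position'],o['ee_rot'],o['ft_force'],o['grip_width'])
snap('side','s18');snap('wrist','w18')
crop('s18',220,200,370,360,4,'s18c')
```

```text
21.35 [ 0.49954754 -0.35416289  0.07623149] [ 8.49784356e-04  9.99999626e-01 -5.03956021e-05  1.55846516e-04] [ 0.89239284  1.04626139 -0.58143218] 0.424496098090493
```

View pics/s18c.png

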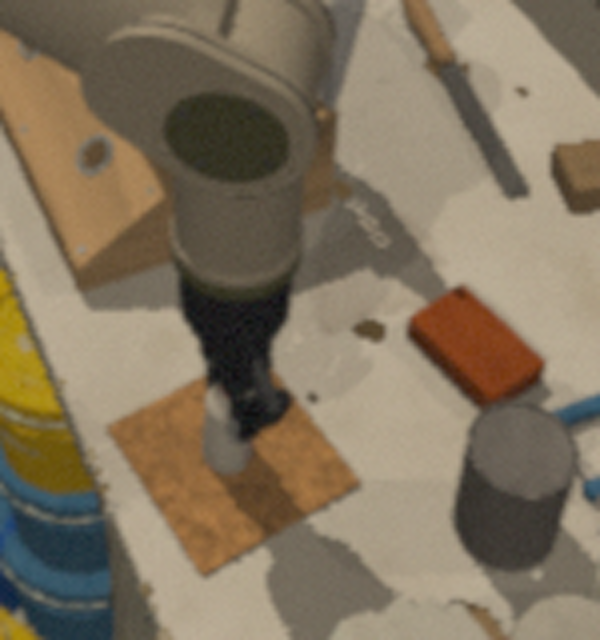

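View pics/w18.png

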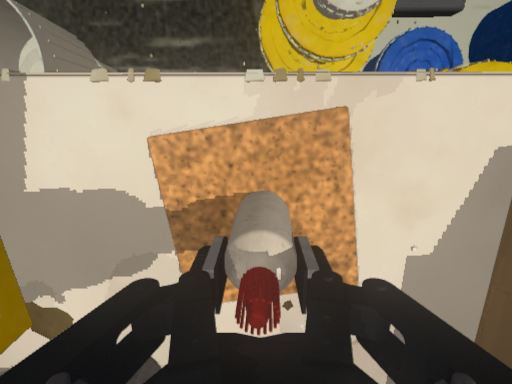

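jog_arm --steps '[0.03,0,0,0.001,0,0.03,0,0,0.002,0,0.03,0,0,0.0025,0,0.03,0,0,0.003,0,0.03,0,0,0.003,0,0.03,0,0,0.003,0,0.03,0,0,0.003,0,0.03,0,0,0.003,0,0.03,0,0,0.003,0,0.03,0,0,0.003,0]'

```text
clock: 22.45
position: [0.5006, -0.3544, 0.0757]
ee_rot: [0.001, 1.0, -0.0, 0.001]
ft_force: [-3.5, 4.5, 14.9]
grip_width: 0.43
```

jog_arm --steps '[0.03,0,0,-0.001,0,0.03,0,0,-0.002,0,0.03,0,0,-0.0022,0,0.045,0,0,-0.0022,0,0.055,0,0,-0.0022,0,0.065,0,0,-0.0022,0,0.07,0,0,-0.0022,0,0.07,0,0,-0.0022,0,0.07,0,0,-0.0022,0,0.07,0,0,-0.0022,0]'

```text
clock: 23.45
position: [0.4994, -0.3541, 0.0755]
ee_rot: [0.001, 1.0, 0.0, 0.0]
ft_force: [-0.0, -0.8, 0.5]
grip_width: 0.821
```

Run:
```python
from h import *
o=manip.get_obs();print(o['clock'],o['position'],o['ft_force'],o['grip_width'])
snap('wrist','w20')
```

```text
23.45 [ 0.49940894 -0.35413856  0.07548483] [-0.03880891 -0.77477034  0.52825971] 0.8212992218084385
```

View pics/w20.png

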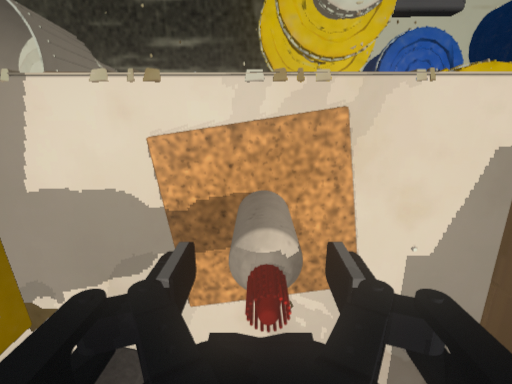

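Released with the bottle upright; retreat straight up, then away.

jog_arm --steps '[0.07,0,0,-0.01,0,0.07,0,0,-0.03,0,0.07,0,0,-0.06,0,0.07,0,0,-0.1,0,0.07,0,0,-0.14,0,0.07,0,0,-0.18,0,0.07,0,0.04,-0.2,0,0.07,0,0.08,-0.21,0,0.07,0,0.12,-0.21,0,0.07,0,0.12,-0.21,0]'

```text
clock: 24.5
position: [0.5009, -0.2282, 0.2872]
ee_rot: [-0.003, 1.0, 0.001, 0.001]
ft_force: [-0.0, -1.2, 0.2]
grip_width: 0.821
```

Run:
```python
from h import *
o=manip.get_obs();print(o['clock'],o['position'],o['ft_force'],o['joint_velocities'].round(3))
snap('side','s21');snap('scene','c21');snap('wrist','w21')
crop('s21',150,100,400,350,3,'s21c') if 0 else crop('s21',160,120,360,360,2.5,'s21c')
crop('c21',170,100,390,300,3,'c21c')
for f in('w21','s21'):
    P=cloud(f);p=load(f)['p'].astype(int)
    m=(p[...,0]>1.8*p[...,1])&(np.hypot(P[...,0]-.5,P[...,1]+.354)<.05)&(P[...,2]>.085);print(m.sum(),P[m].mean(0) if m.any() else 0,P[m].max(0) if m.any() else 0)
    m=(p.min(2)>110)&(np.hypot(P[...,0]-.5,P[...,1]+.354)<.03)&(P[...,2]>.02)&(P[...,2]<.08);print(m.sum(),P[m].mean(0) if m.any() else 0)
```

```text
24.5 [ 0.50093038 -0.22821189  0.28721434] [-0.02244301 -1.18691898  0.17748914] [ 0.043  0.037  0.071 -0.027  0.019 -0.007  0.068]
212 [ 0.49675106 -0.35007629  0.10677965] [ 0.50892302 -0.34331202  0.1165516 ]
455 [ 0.48816897 -0.34148385  0.05865551]
30 [ 0.49615056 -0.35286406  0.10721999] [ 0.50520734 -0.34643938  0.11801681]
4 [ 0.48174287 -0.35552559  0.07856428]
```

View pics/s21c.png

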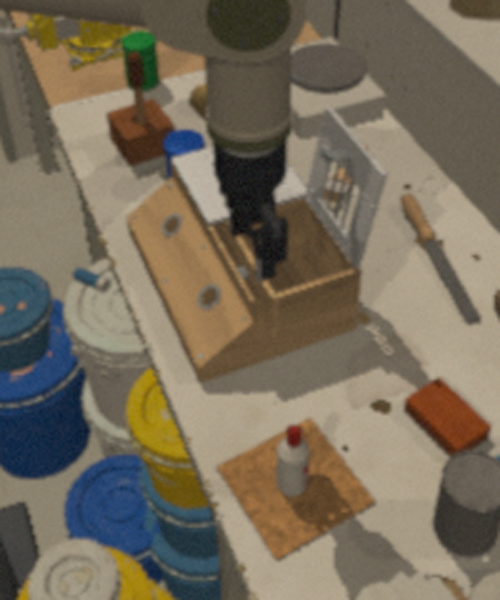

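View pics/c21c.png

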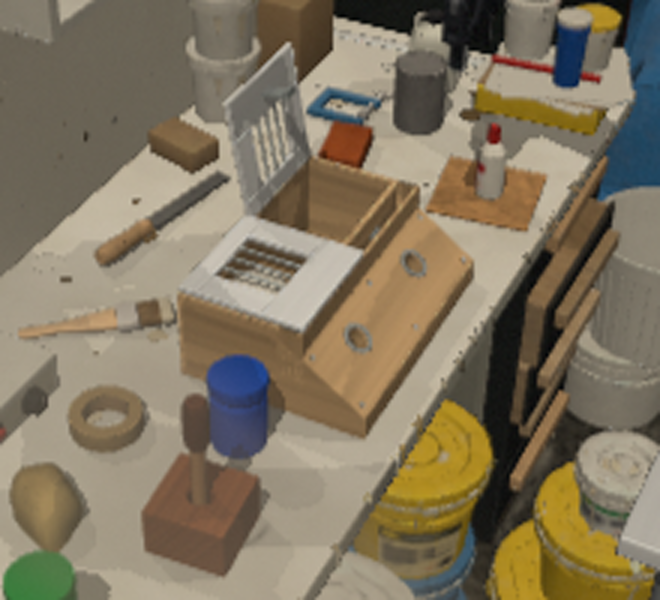

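The pictures show the bottle upright in the middle of the mat, the rod in its stand, the right lid open and the left lid shut. I'm handing in.

```bash
python3 -c "
from workcell import manip
print(manip.hand_in())"
```

```text
the job is handed in; nothing more can be done
None
```

The job is done and handed in at 24.6 s on the robot's clock. No verdict was reported.

**What I did:** The red-capped glue bottle was in the right bay and the wide jar in the left. Since the tool can only point down, I tilted the rod to about 33° in the grip by levering it against the stand's hole. I pushed it down the right release hole, and the right lid sprang open. I straightened the rod in the stand, lowered it home and let go. I then lifted the bottle out, set it on the mat and backed the gripper clear.

**Last checks:**
- **Bottle:** it stands upright near the mat's centre. I found the cap at about (0.497, -0.35).
- **Rod:** it is upright in its stand. Its top read 0.1926 m after release, against 0.1928 m at the start.
- **Lids:** the right lid is wide open and the left lid shut in both pictures.
- **Bystanders:** the sanding block, tape roll and toe form show no movement by eye; I did not measure them.
- **Gripper:** it is clear of everything, with wrist force about 1 N.

**Disagreement:** the cameras differed by about 3–6 mm in y, for example on the mat's centre (-0.350 against -0.357). I aimed between them, well inside the margins.

**Contact force:** setting the bottle down briefly pressed with about 15 N, which I eased off before letting go.

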